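# Fit the vial heater cover on its hidden pin and hold it down

## Task

First press both blue vial caps on the heater fully home. Then pick up the metal cover plate by its black grip, set it lengthways over the vials so that the hole in its underside drops over the heater's bright steel pin, and press it down against the orange spring collar until it sits flush on the two dark end lands. Leave everything else on the bench where it is, and finish still holding the cover pressed fully down: do not let go.

Things in the scene. Friction and masses are not known exactly. Their poses are not given: they have to be found in the camera images.
- station: The vial heater: a fixed white box 140 mm (x) by 190 mm (y); place and yaw vary. Aluminium deck (90 x 170 mm) at 70 mm above the bench. On it, along y: the pin in the middle, a vial cap 40 mm to each side, and at +-69 mm a dark steel land, 64 x 12 mm, 10 mm high, on which the pressed cover rests. Origin at the middle of its foot, z up.
- pin_seat (a point): Point on the axis of the heater's bright steel locating pin, level with the tops of the two lands (80 mm above the bench), where the middle of the cover's underside must finish. Axes as the heater's: z up, y along the row of vials.
- pin_tip (a point): Tip of the bright steel pin, 16 mm above the lands (96 mm above the bench). The pin is 14 mm in diameter, its top 5 mm tapering to 8 mm. Around it is the orange collar, 30 mm in diameter.
- collar (a joint): Orange spring collar round the pin, m pressed down. 0 = up (top 6 mm above the lands: a cover that has dropped on the pin rests on it); 0.006 = level with the lands, as when the cover is fully down. It pushes back with 5 N at the start and 11 N at 6 mm and springs up again when let go.
- cap_left_top (a point): Centre of the top of the blue vial cap on the heater's +y side: 22 mm in diameter, 8 mm high. It stands proud, its top about 83 to 85 mm above the bench; fully home its top is at 78 mm, 2 mm below the lands. A proud cap keeps the cover from going down.
- cap_right_top (a point): The same for the cap on the heater's -y side.
- cap_left (a joint): How far the +y cap is pressed down, m. Starts between 0 and 0.002; 0.007 is the hard stop, fully home. It takes about 4 N to move and stays where it is left.
- cap_right (a joint): The same for the -y cap.
- cover_grip (a point): Middle of the cover's black grip bar, 42 mm above the cover's underside. The cover lies flat and loose on the bench, grip up. Grip bar: 16 mm wide (cover's x), 60 mm long (cover's y), from 24 to 60 mm above the underside: take it from above, closing along the cover's x. Axes: z up, y along the length; either way round fits the heater.
- cover_socket (a point): Middle of the cover's underside, the mouth of its round blind hole: 15.5 mm in diameter, 20 mm deep, with a 2 mm chamfer; directly below the middle of the grip. The plate is aluminium, 64 mm (x) by 150 mm (y), 20 mm thick, with a 4 mm flange (30 x 75 mm) on top under the grip; about 0.4 kg (varies by a quarter).
- amber_bottle: Bystander: amber reagent bottle with a black cap, 70 mm in diameter, 120 mm tall; origin at the middle of its foot.
- beaker: Bystander: glass beaker, 72 mm in diameter, 90 mm tall; origin at the middle of its foot.
- spare_vial: Bystander: spare amber vial with a blue cap standing on the bench, 22 mm in diameter, 45 mm tall; origin at the middle of its foot.
- spatula: Bystander: steel spoon spatula lying on the bench, 150 mm long along its x; origin underneath it.
- green_jar: Bystander: white jar with a green cap, 48 mm in diameter, 60 mm tall; origin at the middle of its foot.
- blank_insert: Bystander: plain aluminium slab without a grip, 60 x 120 x 14 mm, lying flat; origin at the middle of its underside. It is not the cover.
There are look-alikes about, which are no part of the job. Leave any pink or turquoise look-alike of the part that bears cover_grip alone. Leave any purple look-alike of the station alone.

How it is judged:
On the way, in this order (a step that is already met when the one before it is completed fails the run):
1. both vial caps are pressed home (value of joint each of cap_left, cap_right above 0.0058 m), for 0.2 s.
2. the cover has dropped onto the pin, lengthways over the vials (horizontal distance between cover_socket and pin_seat below 0.003 m and angle between cover_socket's own z axis and vertical below 0.06 rad and angle between the y axis of cover_socket and the y axis of pin_seat, either way round below 0.13 rad and z of cover_socket in the frame of pin_seat between -0.003 and 0.0085 m), for 0.1 s.
At the end, for the whole second after the job is handed in: Both caps are home (pressed at least 5.8 of 7 mm); the cover is on the pin (within 3 mm), level, lengthways over the vials (within 7 degrees) and down on the lands within 1.8 mm, with the collar pressed at least 4.5 mm; the fingers are still on the cover with more than 3 N, and it is at rest (all of step 1 and horizontal distance between cover_socket and pin_seat below 0.003 m and angle between cover_socket's own z axis and vertical below 0.06 rad and angle between the y axis of cover_socket and the y axis of pin_seat, either way round below 0.13 rad and z of cover_socket in the frame of pin_seat between -0.003 and 0.0018 m and value of joint collar above 0.0045 m and contact force between the fingers and cover above 3 N and linear speed of cover below 0.01 m/s); the arm keeps its last pose, push and grip.
It fails at once if a bystander is moved more than 30 mm (distance of any of amber_bottle, beaker, spare_vial, spatula, green_jar, blank_insert from where it was at the start of the episode above 0.03 m).
It also fails if it takes over 58 s, if anything falls off the work surface, if the arm or the gripper's body presses on something with over 40 N, if the wrist force passes 120 N, or if a joint passes its speed limit or range.

## Robot

A 7-joint arm with a two-finger parallel gripper is mounted at the origin on the work surface. World frame = base frame: x ahead of the robot, y to its left, z up, the work surface at z = 0. Lengths are in m, angles in rad, forces in N, time in s.
With the tool pointing down it reaches from about 0.425 to 0.95 m from the base axis. Payload 4.7 kg.
Tool frame: the origin (TCP) lies on the mounting face of the last link; the fingertips stand 173 mm ahead of it and the grasp point (between the pads) lies 155 mm ahead of it (r.hold_point_z is the z of the grasp point in the tool frame, in m); z points along the fingers, y is the direction in which the jaws open and shut (so a half turn about z gives the same grasp; the last joint's range is limited). The gripper opens to 85 mm and grips with 20 to 120 N. Pads are 22 mm wide; open, the fingers measure 114 mm over their backs; the gripper's body (76 mm by 85 mm) begins 54 mm behind the grasp point. The pads swing forward as they close: fully open they stand 13 mm farther back than shut.
Start: joints at [-1.147, 0.469, -0.049, 1.532, 0.024, 1.141, -0.082], TCP at [0.295, 0.607, 0.405] pointing down, gripper open.
Joint ranges: [-2.59, 2.59], [-0.33, 1.99], [-1.39, 1.29], [0.1, 2.45], [-1.04, 4.18], [0.21, 1.99], [-2.66, 2.66]. Speed limits (rad/s): [2.57, 2.57, 3.14, 3.14, 3.14, 3.14, 3.14].

## Interface

Orientations are given as a unit quaternion [w, x, y, z].
In Python, from workcell import r gives the robot as it stands. The module is installed in compiled form; this text tells all that it offers.
- The arm moves only by the tool move_arm, never from a script. Its argument "commands" is text: rows parted by semicolons, each of 5 numbers parted by spaces: the opening, from 0 (shut) to 1 (fully open), then the shift along the tool's x, y, z in m, then the turn about the tool's z in rad. In form: jaw tx ty tz turn; .... A call has 1 to 20 rows; each row is the pose to reach, as a shift and turn from the pose measured when the call began, along the tool's axes at that moment; what a row does not reach only later rows make up. A row lasts 1/10 s, in which the tool goes at most 50 mm and 8.59 degrees, less where a joint would pass 70% of its speed; a pose out of reach is approached as far as the arm can. A call with a gripper value outside its range is refused whole. The fingers move at their own pace and stop on an object; "force" is the grip in N (left out, the last holds). Time passes only in rows, so rows that repeat a pose let the fingers close. It gives the time, the measured TCP pose, the force and the opening at its end, in the units of the state.
- r.sense(): the state, without advancing time (a new reading comes with each control period).
- r.snapshot(name): name is "scene" or "top"; returns (picture, depth): 400x640x3 uint8, blue, green, red; 400x640 float32, m along the optical axis (not along the pixel's ray), 0 where there is no reading.
- r.get_calibration(name): a dict with "intrinsics" (3x3 intrinsics, pixels), "k1" (the pictures are not rectified: a ray, as slopes to the right and down, at radius r is drawn at 1 + k1 r^2 times it, then the intrinsics apply), "rvec" (rotation vector, rad) and "tvec" (3), from world to camera coordinates, as OpenCV has them. Camera axes: x right, y down, z forward; pixel columns grow to the right and rows downward; lengths in m; the calibration is good to about 2 mm. A picture is of the moment at which its call begins. get_calibration takes no time and is no camera call.
- r.finish_job(): hands the job in, once; it reports no verdict.
The state is a dict: "clock": time; "joint_positions": joint angles; "joint_vel": joint speeds; "joint_torque": joint torques, N m; "tool_pos": TCP position; "tcp_rot": TCP orientation; "contact_force": force on the tool from outside, world axes, zero at the start; "moment": the same for the moment, N m; "width": opening from 0.0 (shut) to 1.0 (fully open).
Only numpy, scipy, OpenCV 4.12 (cv2) and the standard library are available. Lean on these libraries where they do the work, as an engineer would, in place of code of your own. Each camera call takes 0.05 s, during which the arm holds its last target.

## Working session

There is one attempt and no reset: what is moved stays moved. The work goes in short steps, Python scripts to look and compute and a tool call to move; the robot and the scene stay as the last step left them, time stands still between calls to the robot, and variables do not carry over. Pictures are saved under pics/ and viewed, and the job is handed in when it is done.

Besides the shell and the picture viewer there is one more tool, called after ">>>" as a command line: name --argument value ..., lists and objects as JSON in quotes. move_arm: Moves the arm, as the interface text tells. Its arguments: {"type":"object","properties":{"commands":{"type":"string"},"force":{"type":"number"}},"required":["commands"]}

```bash
mkdir -p pics; cat > h.py <<'E'
import numpy as np, cv2
from workcell import r
def cal(n):
    c=r.get_calibration(n); K=np.array(c["intrinsics"]);R,_=cv2.Rodrigues(np.array(c["rvec"],float)); return K,float(c["k1"]),R,np.array(c["tvec"],float).ravel()
def rays(n,uv):
    K,k1,R,t=cal(n); uv=np.asarray(uv,float).reshape(-1,1,2)
    d=np.array([k1,0,0,0,0]); p=cv2.undistortPoints(uv,K,d).reshape(-1,2)
    D=np.c_[p,np.ones(len(p))]@R; return -R.T@t,D
def onplane(n,uv,z):
    C,D=rays(n,uv); s=(z-C[2])/D[:,2]; return C+D*s[:,None]
def proj(n,X):
    K,k1,R,t=cal(n); return cv2.projectPoints(np.asarray(X,float).reshape(-1,1,3),cv2.Rodrigues(R)[0],t,K,np.array([k1,0,0,0,0]))[0].reshape(-1,2)
def cloud(n,dep):
    h,w=dep.shape; u,v=np.meshgrid(np.arange(w),np.arange(h)); C,D=rays(n,np.c_[u.ravel(),v.ravel()]); P=C+D*dep.reshape(-1,1); return P.reshape(h,w,3)
E
python3 - <<'E'
from h import *
for n in("scene","top"):
    p,d=r.snapshot(n); cv2.imwrite(f"pics/{n}0.png",p); np.save(f"pics/{n}0.npy",d); print(n,-cal(n)[2].T@cal(n)[3],cal(n)[0][0,0],cal(n)[1],(d==0).mean())
print(r.sense())
E
```

```text
scene [1.13611755 0.66634915 0.67308584] 385.6988688440137 -0.013783715965695671 0.00464453125
top [0.221466   0.04323025 1.45233831] 463.8026355842252 -0.1393156222970669 0.00393359375
{'clock': 0.1, 'joint_positions': array([-1.14690149,  0.46939304, -0.04860412,  1.53354059,  0.02411983,
        1.1410492 , -0.08228956]), 'joint_vel': array([ 0.00019068, -0.00253668,  0.00183065, -0.00184202, -0.00045977,
        0.00088528,  0.00125385]), 'joint_torque': array([-1.12612765e-04, -5.11514604e+01, -4.75341361e-02, -2.38391912e+01,
        1.07090425e-02,  4.31110835e-03, -1.42594646e-05]), 'tool_pos': array([0.29518284, 0.60680114, 0.40375873]), 'tcp_rot': array([-1.64445350e-04,  2.24441365e-01,  9.74487178e-01, -8.86773318e-04]), 'contact_force': array([-0.64689971,  0.27188167,  0.35163221]), 'moment': array([ 0.01917983, -0.03469463, -0.01640113]), 'width': 1.0011749467733155}
```

View pics/scene0.png

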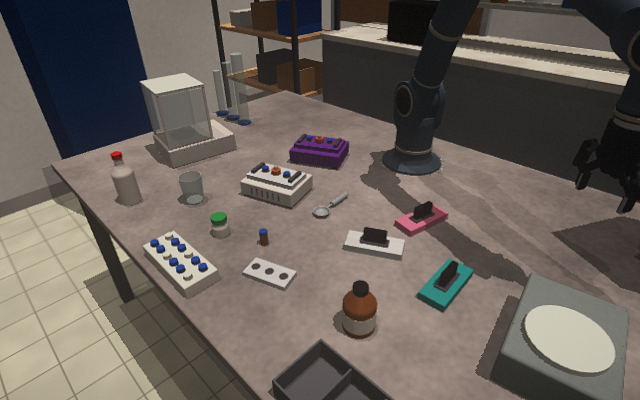

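View pics/top0.png

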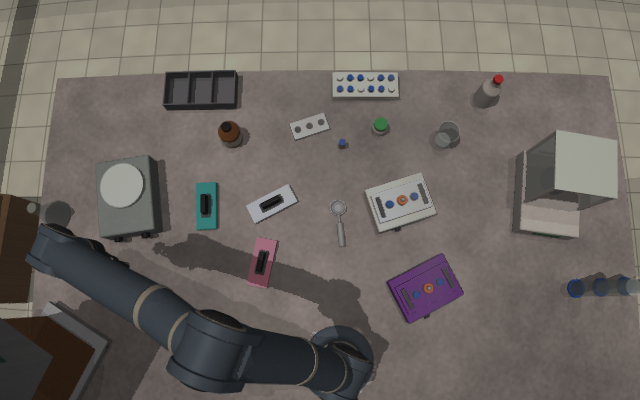

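Candidates in the top view:
- **Cover:** metal plate with black grip at (271,203), pink (263,262), turquoise (206,206), and the blank insert at (310,126), which has no grip. I choose (271,203).
- **Heater:** white at (400,202) or purple at (426,288). I choose the white one.

Next is a close crop to check both choices.

```bash
python3 - <<'E'
import cv2,numpy as np
t=cv2.imread("pics/top0.png");s=cv2.imread("pics/scene0.png")
a=cv2.resize(t[165:240,235:315],(400,375),interpolation=cv2.INTER_CUBIC)
b=cv2.resize(t[165:240,360:440],(400,375),interpolation=cv2.INTER_CUBIC)
cv2.imwrite("pics/crop0.png",np.hstack([a,b]))
a=cv2.resize(s[215:265,335:415],(400,250),interpolation=cv2.INTER_CUBIC)
b=cv2.resize(s[155:210,235:319],(400,262),interpolation=cv2.INTER_CUBIC)[:250]
cv2.imwrite("pics/crop1.png",np.hstack([a,b]))
E
```

```text
(no output)
```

View pics/crop0.png

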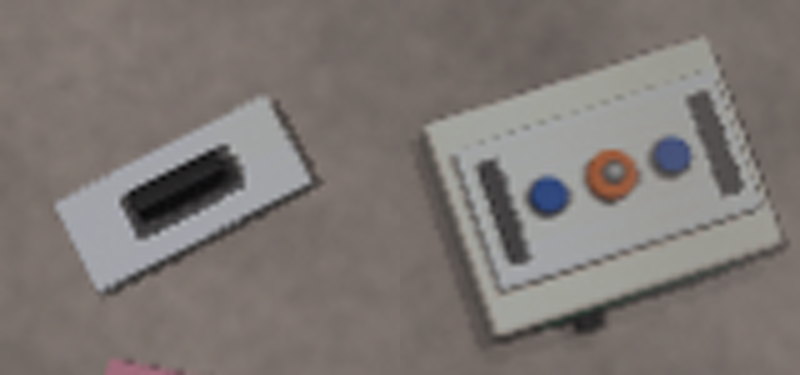

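View pics/crop1.png

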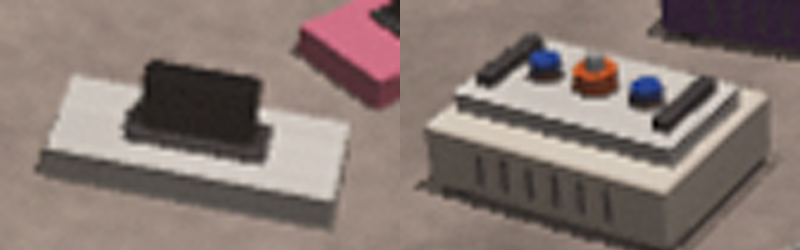

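The crops confirm both: the bare metal plate with an upright black grip, and the white heater with blue caps, orange collar and bright pin. Now I'll measure in both views.

```bash
cat > m.py <<'E'
from h import *
def cent(n,img,m,roi,z,minA=8):
    x0,y0,x1,y1=roi; mm=np.zeros_like(m); mm[y0:y1,x0:x1]=m[y0:y1,x0:x1]
    N,l,st,c=cv2.connectedComponentsWithStats(mm.astype(np.uint8))
    for i in range(1,N):
        if st[i,4]>=minA:
            print(n,c[i].round(1),st[i,4],onplane(n,[c[i]],z)[0].round(4))
def run(tag,rois):
  for n in("top","scene"):
    p=cv2.imread(f"pics/{n}{tag}.png"); h=cv2.cvtColor(p,cv2.COLOR_BGR2HSV)
    H,S,V=[h[...,i].astype(int) for i in range(3)]
    roi=rois[n]
    print("blue");cent(n,p,(H>100)&(H<130)&(S>100),roi,.083)
    print("orange");cent(n,p,(H<15)&(S>120),roi,.083)
    print("dark");cent(n,p,(V<105)&(S<70),roi,.08)
if __name__=="__main__":
  run("0",{"top":(366,170,437,235),"scene":(240,158,315,190)})
  for n,roi in(("top",(240,178,305,228)),("scene",(338,222,410,262))):
    p=cv2.imread(f"pics/{n}0.png"); h=cv2.cvtColor(p,cv2.COLOR_BGR2HSV)
    print("grip");cent(n,p,h[...,2]<45,roi,.06)
    x0,y0,x1,y1=roi
    m=np.zeros(p.shape[:2],np.uint8); m[y0:y1,x0:x1]=((h[...,2]>135))[y0:y1,x0:x1]
    cs,_=cv2.findContours(m,cv2.RETR_EXTERNAL,cv2.CHAIN_APPROX_NONE); c=max(cs,key=cv2.contourArea)
    q=onplane(n,c.reshape(-1,2),.02)[:,:2].astype(np.float32)
    print(n,"plate",cv2.minAreaRect(q*1000))
E
python3 m.py
python3 - <<'E'
from h import *
# deck rect from depth in top
d=np.load("pics/top0.npy"); P=cloud("top",d)
for nm,roi,lo,hi in(("cover plate",(240,178,305,228),.012,.028),("grip",(240,178,305,228),.045,.075),("station",(360,165,445,240),.05,.11)):
    x0,y0,x1,y1=roi;q=P[y0:y1,x0:x1].reshape(-1,3);q=q[(q[:,2]>lo)&(q[:,2]<hi)]
    print(nm,len(q),q.mean(0).round(4),cv2.minAreaRect((q[:,:2]*1000).astype(np.float32)),np.percentile(q[:,2],[5,50,95]).round(4))
E
```

```text
blue
top [414.3 195.3] 28 [ 0.4932 -0.2351  0.083 ]
top [389.2 203.5] 36 [ 0.4688 -0.1575  0.083 ]
orange
top [401.6 199.5] 51 [ 0.4806 -0.1957  0.083 ]
dark
top [389.2 173.3] 19 [ 0.5631 -0.1614  0.08  ]
top [422.8 193.4] 93 [ 0.4995 -0.262   0.08  ]
top [412.5 197.9] 16 [ 0.4858 -0.2297  0.08  ]
top [390.4 221.4] 294 [ 0.4148 -0.1598  0.08  ]
top [380.1 207.1] 89 [ 0.4585 -0.1301  0.08  ]
blue
scene [264.5 166.7] 19 [ 0.4936 -0.2343  0.083 ]
scene [286.3 172.7] 21 [ 0.4712 -0.1535  0.083 ]
orange
scene [275.3 171. ] 49 [ 0.4879 -0.1869  0.083 ]
dark
scene [301.  163.4] 76 [ 0.394  -0.1696  0.08  ]
scene [305.1 158.9] 8 [ 0.363  -0.1829  0.08  ]
scene [310.5 159.5] 8 [ 0.3538 -0.1666  0.08  ]
scene [257.8 167.5] 73 [ 0.5086 -0.2504  0.08  ]
scene [292.5 176.5] 84 [ 0.4703 -0.1259  0.08  ]
scene [274.8 181.7] 173 [ 0.5279 -0.1416  0.08  ]
scene [306.6 185.1] 98 [ 0.4757 -0.0573  0.08  ]
scene [249.5 186.9] 105 [ 0.599  -0.1727  0.08  ]
grip
top [270.6 202.1] 149 [0.4802 0.2018 0.06  ]
top plate ((485.2584533691406, 205.43496704101562), (64.05391693115234, 150.84335327148438), 27.465911865234375)
grip
scene [374.3 235.2] 276 [0.5038 0.2194 0.06  ]
scene plate ((480.87139892578125, 202.15548706054688), (161.08287048339844, 190.96571350097656), 43.659278869628906)
cover plate 826 [0.4827 0.2041 0.0205] ((484.0902404785156, 204.70831298828125), (65.83712768554688, 151.46241760253906), 26.938262939453125) [0.0152 0.0206 0.0259]
grip 116 [0.4834 0.2038 0.0581] ((484.2316589355469, 204.58688354492188), (17.346097946166992, 58.74285125732422), 26.712343215942383) [0.049  0.0585 0.0641]
station 2677 [ 0.4773 -0.1942  0.0661] ((480.0107116699219, -196.71885681152344), (142.11575317382812, 189.5404510498047), 17.66990089416504) [0.0522 0.068  0.0838]
```

```bash
cat > go.py <<'E'
from h import *
from scipy.spatial.transform import Rotation as Ro
def rel(target,yawy):
    """target TCP xyz, desired world angle (deg) of tool y, -> tool-frame shift, turn"""
    s=r.sense(); q=s["tcp_rot"]; R=Ro.from_quat([q[1],q[2],q[3],q[0]]).as_matrix()
    a=np.degrees(np.arctan2(R[1,1],R[0,1])); d=(yawy-a+90)%180-90
    print("clk",s["clock"],"pos",s["tool_pos"].round(4),"yaw",a.round(2),"z",R[:,2].round(4),"F",s["contact_force"].round(2),"w",round(s["width"],3),"j",s["joint_positions"].round(2))
    print("shift",(R.T@(np.array(target)-s["tool_pos"])).round(4),"turn",-np.radians(d).round(4))
PIN=np.array([.4803,-.1962]); YS=17.3; yd=np.array([-np.sin(np.radians(YS)),np.cos(np.radians(YS))])
CL=PIN+.04*yd; CR=PIN-.04*yd
E
python3 -c "
from go import *
rel([*CL,.32],YS)"
```

```text
clk 0.1 pos [0.2952 0.6068 0.4038] yaw 64.06 z [-7.0e-04 -1.7e-03 -1.0e+00] F [-0.65  0.27  0.35] w 1.001 j [-1.15  0.47 -0.05  1.53  0.02  1.14 -0.08]
shift [-0.4903 -0.6118  0.0849] turn 0.8161
```

>>> move_arm --commands "0 -0.34 -0.231 0 0.3;0 -0.34 -0.231 0 0.5;0 -0.34 -0.231 0 0.8161;0 -0.34 -0.231 0 0.8161;0 -0.34 -0.231 0 0.8161;0 -0.34 -0.231 0 0.8161;0 -0.34 -0.231 0 0.8161;0 -0.34 -0.231 0 0.8161;0 -0.4 -0.4 0 0.8161;0 -0.49 -0.612 0.03 0.8161;0 -0.49 -0.612 0.03 0.8161;0 -0.49 -0.612 0.06 0.8161;0 -0.49 -0.612 0.085 0.8161;0 -0.49 -0.612 0.085 0.8161;0 -0.49 -0.612 0.085 0.8161;0 -0.49 -0.612 0.085 0.8161;0 -0.49 -0.612 0.085 0.8161;0 -0.49 -0.612 0.085 0.8161;0 -0.49 -0.612 0.085 0.8161;0 -0.49 -0.612 0.085 0.8161" --force 40

```text
clock: 2.1
tool_pos: [0.4683, -0.1568, 0.3199]
tcp_rot: [-0.0, 0.592, 0.806, -0.001]
contact_force: [0.6, 0.7, 0.2]
width: 0.0
```

```bash
python3 -c "
from go import *
rel([*CL,.27],YS)
for n in('scene','top'):
    p,d=r.snapshot(n); cv2.imwrite(f'pics/{n}1.png',p)
    u,v=(400,202) if n=='top' else (277,175)
    cv2.imwrite(f'pics/c1{n}.png',cv2.resize(p[v-60:v+40,u-60:u+60],(720,600),interpolation=cv2.INTER_CUBIC))
    s=r.sense(); print(n,proj(n,s['tool_pos']+np.array([0,0,-.173])),proj(n,s['tool_pos']))
"
```

```text
clk 2.1 pos [ 0.4683 -0.1568  0.3199] yaw 17.42 z [-7.e-04 -9.e-04 -1.e+00] F [0.63 0.72 0.16] w 0.0 j [-0.14  0.29  0.46  2.07 -0.17  0.82  0.72]
shift [-0.0012 -0.0003  0.0499] turn 0.0021
scene [[285.041814   153.64418741]] [[281.08609055  97.94343055]]
top [[391.96179894 199.63313658]] [[401.94942469 186.72196636]]
```

View pics/c1scene.png

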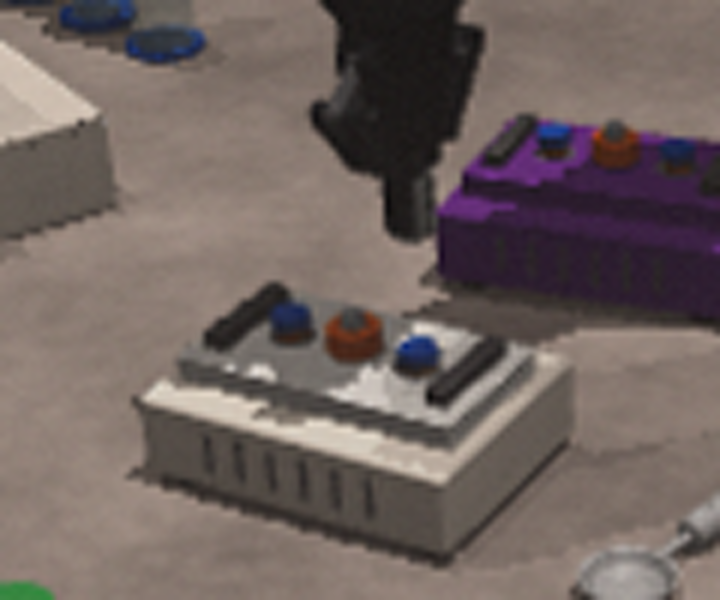

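View pics/c1top.png

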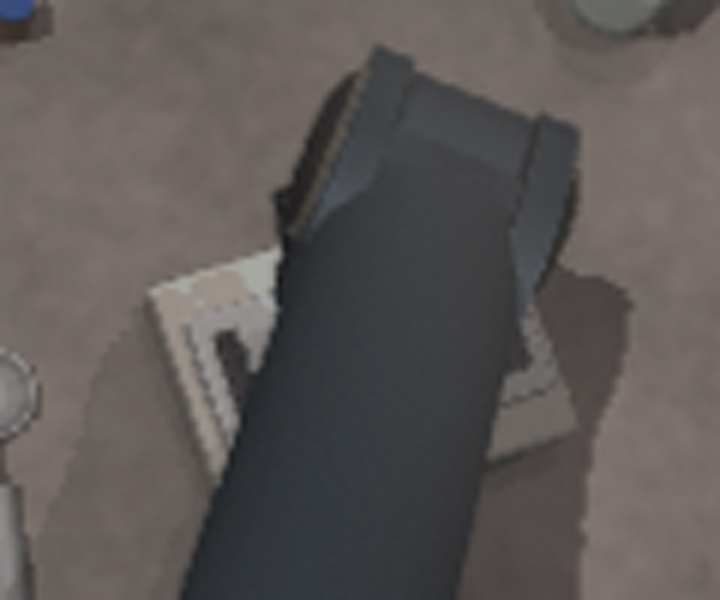

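The fingertips appear at crop (408,238), against a projected (408,232), directly over the near cap at (418,355). So camera and arm agree, and I'll press the left cap.

>>> move_arm --commands "0 -0.001 0 0.03 0;0 -0.001 0 0.05 0;0 -0.001 0 0.055 0;0 -0.001 0 0.059 0;0 -0.001 0 0.062 0;0 -0.001 0 0.064 0;0 -0.001 0 0.066 0;0 -0.001 0 0.068 0;0 -0.001 0 0.07 0;0 -0.001 0 0.07 0;0 -0.001 0 0.07 0"

```text
clock: 3.3
tool_pos: [0.4692, -0.1577, 0.2514]
tcp_rot: [0.001, 0.592, 0.806, 0.0]
contact_force: [-1.9, 1.2, 12.4]
width: -0.0
```

>>> move_arm --commands "0 0 0 0.003 0;0 0 0 0.004 0;0 0 0 0.004 0;0 0 0 0.004 0"

```text
clock: 3.7
tool_pos: [0.4692, -0.1583, 0.2511]
tcp_rot: [-0.0, 0.592, 0.806, 0.002]
contact_force: [-10.8, 4.4, 39.5]
width: -0.0
```

>>> move_arm --commands "0 0 0 -0.02 0;0 0 0 -0.045 0;0 -0.04 0 -0.045 0;0 -0.08 -0.001 -0.045 0;0 -0.08 -0.001 -0.03 0;0 -0.08 -0.001 -0.02 0;0 -0.08 -0.001 -0.01 0;0 -0.08 -0.001 -0.007 0;0 -0.08 -0.001 -0.004 0;0 -0.08 -0.001 -0.001 0;0 -0.08 -0.001 0.002 0;0 -0.08 -0.001 0.003 0;0 -0.08 -0.001 0.003 0;0 -0.08 -0.001 0.003 0"

```text
clock: 5.1
tool_pos: [0.4919, -0.2347, 0.2512]
tcp_rot: [-0.001, 0.592, 0.806, 0.003]
contact_force: [-10.3, 5.4, 29.4]
width: 0.004
```

Both caps are at their hard stop, with the tip at 78.2 mm and 29–39 N. Next, over to the cover.

```bash
python3 -c "
from go import *
rel([.4842,.2048,.30],27.0)"
```

```text
clk 5.1 pos [ 0.4919 -0.2347  0.2512] yaw 17.44 z [ 0.002  0.006 -1.   ] F [-10.34   5.39  29.36] w 0.004 j [ 0.05  0.47  0.42  2.   -0.29  0.72  0.95]
shift [ 0.4218  0.1246 -0.0462] turn -0.1668
```

>>> move_arm --commands "0 0 0 -0.03 0;0 0 0 -0.05 0;1 0.422 0.125 -0.05 -0.05;1 0.422 0.125 -0.05 -0.1668;1 0.422 0.125 -0.05 -0.1668;1 0.422 0.125 -0.05 -0.1668;1 0.422 0.125 -0.05 -0.1668;1 0.422 0.125 -0.05 -0.1668;1 0.422 0.125 -0.05 -0.1668;1 0.422 0.125 -0.05 -0.1668;1 0.422 0.125 -0.05 -0.1668;1 0.422 0.125 -0.05 -0.1668;1 0.422 0.125 -0.05 -0.1668;1 0.422 0.125 -0.05 -0.1668"

```text
clock: 6.5
tool_pos: [0.4847, 0.2039, 0.3038]
tcp_rot: [-0.0, 0.523, 0.852, 0.003]
contact_force: [0.0, -0.6, 0.6]
width: 0.998
```

```bash
python3 -c "
from go import *
rel([.4842,.2048,.25],27.0)
for n in('scene','top'):
    p,d=r.snapshot(n); cv2.imwrite(f'pics/{n}2.png',p); np.save(f'pics/{n}2.npy',d)
p=cv2.imread('pics/scene2.png');t=cv2.imread('pics/top2.png')
a=cv2.resize(p[180:280,320:440],(480,400),interpolation=cv2.INTER_CUBIC)
b=cv2.resize(t[160:240,360:440],(300,300),interpolation=cv2.INTER_CUBIC); b=np.vstack([b,np.zeros((100,300,3),np.uint8)])
cv2.imwrite('pics/c2.png',np.hstack([a,b]))
import m; m.run('2',{'top':(366,170,437,235),'scene':(240,158,315,190)})
"
```

```text
clk 6.5 pos [0.4847 0.2039 0.3038] yaw 26.9 z [ 0.0023  0.0055 -1.    ] F [ 0.04 -0.59  0.57] w 0.998 j [-0.71  0.35  0.29  2.01 -0.14  0.8   0.13]
shift [ 0.0008 -0.0002  0.0538] turn -0.0018
blue
top [413.8 195.6] 26 [ 0.4925 -0.2336  0.083 ]
top [389. 204.] 37 [ 0.4673 -0.1569  0.083 ]
orange
top [401.6 199.6] 50 [ 0.4804 -0.1957  0.083 ]
dark
top [422.7 193.3] 91 [ 0.4998 -0.2618  0.08  ]
top [412.6 198.2] 11 [ 0.4851 -0.2301  0.08  ]
top [390.1 221.7] 286 [ 0.4141 -0.1588  0.08  ]
top [380.1 207.1] 86 [ 0.4586 -0.1303  0.08  ]
blue
scene [265.2 169.2] 18 [ 0.5024 -0.2196  0.083 ]
scene [286.5 174.3] 19 [ 0.4773 -0.1458  0.083 ]
orange
scene [275.3 171. ] 49 [ 0.4879 -0.1869  0.083 ]
dark
scene [300.9 163.4] 74 [ 0.3941 -0.1699  0.08  ]
scene [310.5 159.5] 8 [ 0.3538 -0.1666  0.08  ]
scene [257.5 167.2] 69 [ 0.508  -0.2528  0.08  ]
scene [293.3 176.6] 75 [ 0.4691 -0.1234  0.08  ]
scene [274.5 181.6] 169 [ 0.5284 -0.1422  0.08  ]
scene [306.6 185.1] 97 [ 0.4757 -0.0572  0.08  ]
scene [249.6 186.9] 104 [ 0.5988 -0.1726  0.08  ]
```

View pics/c2.png

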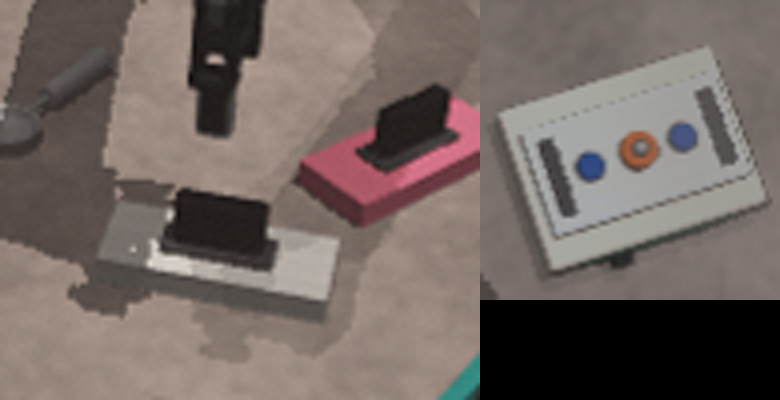

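The picture shows the gripper at crop (217,100), open and lined up over the metal cover's grip at (222,222). The caps sit lower in the scene view (rows 166.7→169.2 and 172.7→174.3). Descend and grasp.

>>> move_arm --commands "1 0.001 0 0.04 0;1 0.001 0 0.07 0;1 0.001 0 0.09 0;1 0.001 0 0.1 0;1 0.001 0 0.1 0;0 0.001 0 0.1 0;0 0.001 0 0.1 0;0 0.001 0 0.1 0;0 0.001 0 0.1 0;0 0.001 0 0.1 0;0 0.001 0 0.1 0;0 0.001 0 0.1 0" --force 80

```text
clock: 7.8
tool_pos: [0.4846, 0.205, 0.2046]
tcp_rot: [-0.001, 0.524, 0.852, 0.003]
contact_force: [-0.9, -0.5, 5.8]
width: 0.17
```

>>> move_arm --commands "0 0 0 -0.01 0;0 0 0 -0.04 0;0 0 0 -0.08 0;0 0 0 -0.12 0;0 0 0 -0.14 0;0 0 0 -0.14 0;0 0 0 -0.14 0"

```text
clock: 8.5
tool_pos: [0.4836, 0.2039, 0.3439]
tcp_rot: [-0.001, 0.524, 0.852, 0.003]
contact_force: [0.2, -0.8, -4.6]
width: 0.172
```

```bash
python3 -c "
from go import *
rel([.4800,-.1962,.345],17.4)
p,d=r.snapshot('scene'); cv2.imwrite('pics/scene3.png',p)
cv2.imwrite('pics/c3.png',cv2.resize(p[120:280,290:450],(600,600),interpolation=cv2.INTER_CUBIC))
"
```

```text
clk 8.5 pos [0.4836 0.2039 0.3439] yaw 26.86 z [ 7.0e-04  5.6e-03 -1.0e+00] F [ 0.24 -0.81 -4.57] w 0.172 j [-0.74  0.29  0.31  1.97 -0.12  0.89  0.11]
shift [-0.3554 -0.1839 -0.0034] turn 0.165
```

View pics/c3.png

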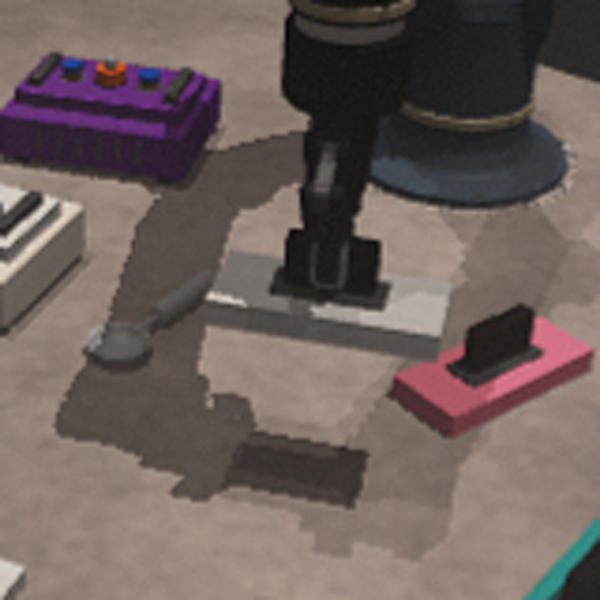

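The cover hangs level, with the fingers at crop (331,260) in the middle of the grip (285–380). Carry it over the pin.

>>> move_arm --commands "0 -0.355 -0.184 0 0.05;0 -0.355 -0.184 0 0.1;0 -0.355 -0.184 0 0.165;0 -0.355 -0.184 0 0.165;0 -0.355 -0.184 0 0.165;0 -0.355 -0.184 0 0.165;0 -0.355 -0.184 0 0.165;0 -0.355 -0.184 0 0.165;0 -0.355 -0.184 0 0.165;0 -0.355 -0.184 0 0.165;0 -0.355 -0.184 0 0.165;0 -0.355 -0.184 0 0.165;0 -0.355 -0.184 0 0.165"

```text
clock: 9.85
tool_pos: [0.4798, -0.1945, 0.3408]
tcp_rot: [-0.002, 0.591, 0.807, 0.002]
contact_force: [1.6, 0.7, -3.6]
width: 0.172
```

```bash
python3 -c "
from go import *
rel([.4803,-.1962,.305],17.4)
p,d=r.snapshot('scene'); cv2.imwrite('pics/scene4.png',p)
cv2.imwrite('pics/c4.png',cv2.resize(p[95:215,217:337],(600,600),interpolation=cv2.INTER_CUBIC))
p,d=r.snapshot('top'); cv2.imwrite('pics/top4.png',p)
"
```

```text
clk 9.85 pos [ 0.4798 -0.1945  0.3408] yaw 17.56 z [-0.0016  0.005  -1.    ] F [ 1.64  0.66 -3.62] w 0.172 j [-0.13  0.31  0.53  2.   -0.2   0.89  0.82]
shift [-0.002  -0.0001  0.0358] turn 0.0028
```

View pics/c4.png

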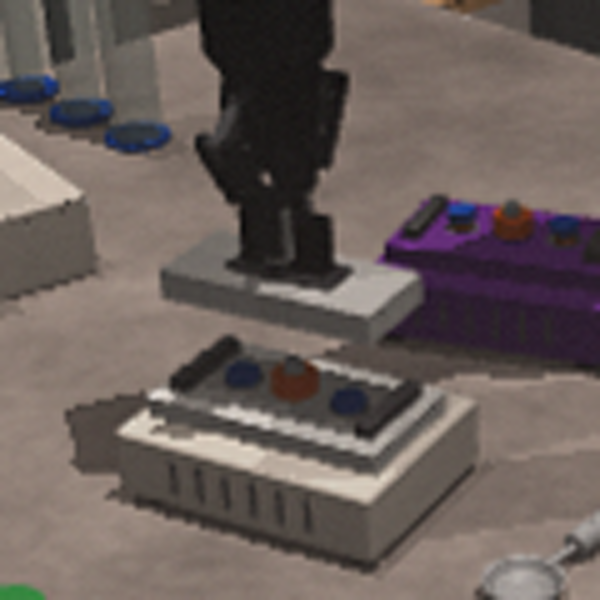

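The cover is level and lengthways over the heater, above the pin at crop (293,365). Lower it to just past the pin tip.

>>> move_arm --commands "0 -0.002 0 0.02 0.003;0 -0.002 0 0.033 0.003;0 -0.002 0 0.038 0.003;0 -0.002 0 0.041 0.003;0 -0.002 0 0.043 0.003;0 -0.002 0 0.045 0.003;0 -0.002 0 0.046 0.003;0 -0.002 0 0.046 0.003"

```text
clock: 10.75
tool_pos: [0.4804, -0.1967, 0.2953]
tcp_rot: [-0.002, 0.592, 0.806, 0.002]
contact_force: [-0.8, 0.0, -4.3]
width: 0.175
```

The underside is 5 mm below the pin tip with no contact force, so the pin has entered the hole. Continue down.

>>> move_arm --commands "0 0 0 0.002 0;0 0 0 0.004 0;0 0 0 0.005 0;0 0 0 0.006 0;0 0 0 0.007 0;0 0 0 0.007 0"

```text
clock: 11.35
tool_pos: [0.4804, -0.1967, 0.2886]
tcp_rot: [-0.002, 0.592, 0.806, 0.002]
contact_force: [-1.7, 0.2, 1.6]
width: 0.174
```

>>> move_arm --commands "0 0 0 0.002 0;0 0 0 0.004 0;0 0 0 0.006 0;0 0 0 0.008 0;0 0 0 0.009 0;0 0 0 0.009 0;0 0 0 0.009 0" --force 100

```text
clock: 12.05
tool_pos: [0.4802, -0.1973, 0.2845]
tcp_rot: [-0.003, 0.592, 0.806, 0.004]
contact_force: [-15.3, 8.2, 47.0]
width: 0.172
```

```bash
python3 -c "
from go import *
rel([.4803,-.1962,.2846],17.4)
p,d=r.snapshot('scene'); cv2.imwrite('pics/scene5.png',p)
cv2.imwrite('pics/c5.png',cv2.resize(p[115:215,217:337],(720,600),interpolation=cv2.INTER_CUBIC))
"
```

```text
clk 12.05 pos [ 0.4802 -0.1973  0.2845] yaw 17.33 z [ 2.0e-04  8.9e-03 -1.0e+00] F [-15.26   8.18  46.97] w 0.172 j [-0.08  0.39  0.49  2.04 -0.27  0.77  0.88]
shift [ 0.001   0.0004 -0.0001] turn -0.0011
```

View pics/c5.png

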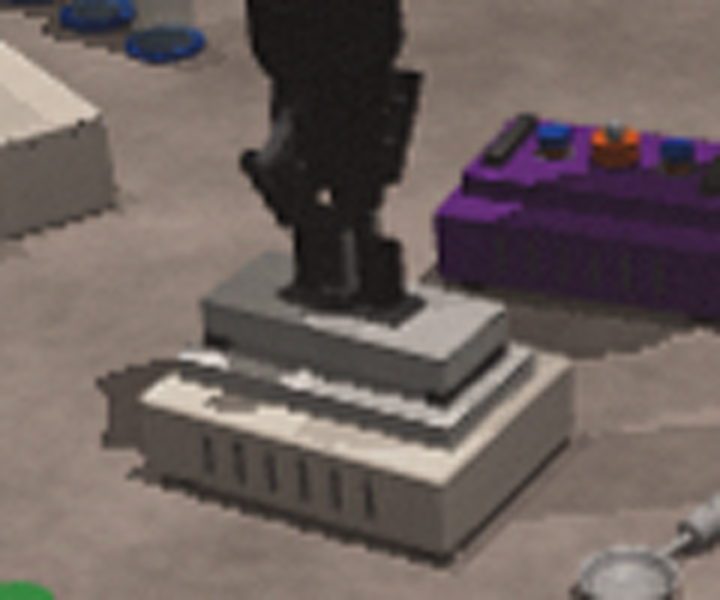

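The cover lies flush on both lands, visible at crop (208,340) and (445,395), level and lengthways. Hand it in while still pressing.

```bash
python3 -c "
from go import *
print(r.finish_job()); s=r.sense(); print(s['clock'],s['tool_pos'].round(4),s['contact_force'].round(1),s['width'])"
```

```text
the job is handed in; nothing more can be done
None
the job is handed in; nothing more can be done
```

I pressed both caps home, fitted the cover over the pin and pressed it down onto the lands. I handed the job in at about 12 s of the 58 s allowed, with the gripper still holding and pressing. No verdict is reported, so this rests on my own checks.

- **Caps:** with the shut fingers pressing at 29–39 N, each cap stopped with its top at about 78 mm. The scene view also showed both caps lower than before.
- **Fit:** the underside passed 5 mm below the pin tip with no contact force, then the collar's push came in.
- **Final state:** the underside is at about 79.9 mm (the lands are at 80 mm). The downward press is 47 N, well above the collar's 11 N, so the cover is resting on the lands. The picture shows it level and lengthways.
- **Position:** the tool was about 1 mm from my estimate of the pin position, and its yaw matched the heater's to within 0.1°.
- **Disagreement:** about 17 N of sideways force remained on the wrist while pressing. I left it, as the cover was seated.
- **Not checked:** I took no closing picture of the whole bench. I touched only the caps and the cover, and no bystander came near the path.

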